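# Prop open the robot buggy's cover

## Task

Lift the hinged cover of the robot buggy, swing up the prop rod that lies along its side, and let the cover down gently so that the rod's pin goes through the hole in the cover's ear and the rod's collar carries the cover. Leave the cover standing open on its rod, with the buggy let go, and do not disturb the loose screwdriver, strip and spare wheel.

Things in the scene. Friction and masses are not known exactly. Their poses are not given: they have to be found in the camera images.
- buggy: Four-wheeled classroom robot with a dark metal tub, fixed on the table. Origin under its centre; x runs from its front (handle end) to its rear (hinge), y to its left (rod side). Tub x -69 to 96, y +-60, z 21 to 95 mm. Wheels diameter 66, 26 mm wide, axles at x = +-75, centred at y = +-80 mm: fingers can reach below the rod only between them (x -42 to 42). Bracket cheeks flank the rod's shaft up to x = -18.
- cover (a joint): Angle of the cover (perforated sheet 161 x 126 x 3 mm, about 0.3 kg): 0 shut, grows as its front is lifted, stop at 1.20 rad, where it leans over the rod's sleeve. Stiff hinge (0.145 N m): above 1.15 rad the cover stays when let go, below 0.9 it sinks, in between either. It rests on the rod's collar at 0.87 rad.
- rod (a joint): Angle of the prop rod about its pivot: 0 lying level along the buggy's left side, pin to the rear; grows as the pin end swings up, to 1.40 rad. Stiff pivot (0.08 N m): the rod stays where it is left. Starts at 0 to 0.08 rad. With the pin in the hole it stands at 0.70 rad, square to the cover; the pin finds the hole if the rod stands within about 0.03 rad of that.
- hinge (a point): Middle of the cover's hinge line, fixed on the buggy at x = 95, y = 0, z = 98 mm; the line runs along the buggy's y.
- cover_handle (a point): Middle of the bar of the cover's wire loop handle: bar along the buggy's y, 8 mm thick, 90 mm long, 220 mm from the hinge line in the sheet's plane; 50 mm free between bar and sheet. Shut, it is 98 mm above the table. Axes as the cover's: x towards the hinge, y along the bar, z out of the upper face.
- cover_hole (a point): Centre of the square 13 mm hole in the ear, a 4 mm thick flat strip (34 x 47 mm) that sticks out of the cover's left edge. It lies 91 mm from the hinge line, 92 mm to the left of the cover's middle, in the plane of the hinge. Axes as the cover's: x towards the hinge, z out of the upper face.
- rod_pivot (a point): Pivot of the prop rod, on the buggy's left side at x = -70, y = 92, z = 78 mm in its frame.
- rod_grip (a point): Middle of the rubber sleeve of the prop rod, 90 mm from the pivot: sleeve 36 mm long, 12 x 12 mm square. 26 mm free between it and the tub. Its x axis runs along the rod towards the pin.
- rod_tip (a point): End of the rod's pin, 152 mm from the pivot. The rod is an 8 mm steel bar; the collar (21 mm across) has its face 137 mm from the pivot, and beyond it stands the 8 mm round-ended pin, 15 mm long.
- driver: Loose screwdriver, 170 mm long, blue handle 26 mm thick, lying to the right of the buggy; origin under its middle. Leave it.
- strip: Loose perforated dark metal strip 110 x 22 x 5 mm, lying to the right of the buggy; origin under its centre. Leave it.
- spare_wheel: Loose wheel lying flat, diameter 66 mm, 26 mm high, to the left of the buggy; origin under its centre. Leave it.

How it is judged:
At the end, for the whole second after the job is handed in: The rod's pin stands through the hole in the cover's ear (its end more than 8 mm past the hole's centre and within 6.5 mm of it along the ear), the cover rests open on it at 0.80 to 0.95 rad, and cover and rod are at rest (z of rod_tip in the frame of cover_hole above 0.008 m and x of rod_tip in the frame of cover_hole between -0.0065 and 0.0065 m and value of joint cover between 0.8 and 0.95 rad and velocity of joint cover between -0.05 and 0.05 rad/s and velocity of joint rod between -0.05 and 0.05 rad/s); the robot touches nothing.
It fails at once if the cover was let fall (closing faster than 1.5 rad/s) (velocity of joint cover below -1.5 rad/s).
It fails at once if the cover was forced down on the rod (more than 70 N between them) (contact force between cover and rod above 70 N).
It fails at once if a loose thing beside the buggy was moved more than 20 mm (distance of any of driver, strip, spare_wheel from where it was at the start of the episode above 0.02 m).
It also fails if it takes over 69 s, if anything falls off the work surface, if the arm or the gripper's body presses on something with over 40 N, if the wrist force passes 120 N, or if a joint passes its speed limit or range.

## Robot

A 7-joint arm with a two-finger parallel gripper is mounted at the origin on the work surface. World frame = base frame: x ahead of the robot, y to its left, z up, the work surface at z = 0. Lengths are in m, angles in rad, forces in N, time in s.
With the tool pointing down it reaches from about 0.425 to 0.925 m from the base axis. Payload 6.8 kg.
Tool frame: the origin (TCP) lies on the front face of the gripper's body, between the roots of the fingers; the fingertips stand 73 mm ahead of it and the grasp point (between the pads) lies 54 mm ahead of it (env.nose_length is the distance from the TCP to the fingertips, in m); z points along the fingers, y is the direction in which the jaws open and shut (so a half turn about z gives the same grasp; the last joint's range is limited). The gripper opens to 85 mm and grips with 20 to 120 N. Pads are 22 mm wide; open, the fingers measure 114 mm over their backs; the gripper's body (76 mm by 85 mm) begins 54 mm behind the grasp point. The pads swing forward as they close: fully open they stand 13 mm farther back than shut.
Start: joints at [-1.257, 0.477, 0.022, 1.555, -0.011, 1.109, -0.083], TCP at [0.276, 0.616, 0.304] pointing down, gripper open.
Joint ranges: [-2.96, 2.96], [-0.34, 2.1], [-1.41, 1.46], [0.24, 2.44], [-1.37, 4.51], [0.17, 1.92], [-2.96, 2.96]. Speed limits (rad/s): [2.39, 2.39, 3.14, 3.14, 3.14, 3.14, 3.14].

## Interface

Orientations are given as a unit quaternion [w, x, y, z].
In Python, from cell import env, kin, camera, calibration, job gives the robot as it stands. The module is installed in compiled form; this text tells all that it offers. Calls block until the motion is done:
- env.reach(position, orientation): joint-space move of the TCP to a pose.
- env.movel(position, velocity=0.15, rot=None, stop_force=None): straight line of the TCP; rot=None keeps the orientation; velocity is the mean speed in m/s. With stop_force (N) it stops when the force on the tool has changed by that much, and returns True; else False.
- env.goto_joints(angles): joint-space move.
- env.grip(opening, f_grip=None): finger opening in m; f_grip is the grip in N (None keeps the last); returns when the fingers have stopped.
- env.dwell(seconds).
- kin.inverse_kinematics(position, orientation): joint angles nearest the present ones, or None.
- env.get_state(): the state.
- camera(name): name is "side" or "top"; returns (picture, depth): 480x640x3 uint8, blue, green, red; 480x640 float32, m along the optical axis (not along the pixel's ray), 0 where there is no reading.
- calibration(name): a dict with "fx", "fy", "cx", "cy" (pixels), "rvec" (rotation vector, rad) and "tvec" (3), from world to camera coordinates, as OpenCV has them. Camera axes: x right, y down, z forward; pixel columns grow to the right and rows downward; lengths in m; the calibration is good to about 2 mm. A picture is of the moment at which its call begins. calibration takes no time and is no camera call.
A pose or a line that the arm cannot do raises env.PlanningError and nothing moves.
- job.job_done(): hands the job in, once; it reports no verdict.
The state is a dict: "time": time; "qpos": joint angles; "joint_velocities": joint speeds; "joint_torque": joint torques, N m; "tcp_pos": TCP position; "orientation": TCP orientation; "force": force on the tool from outside, world axes, zero at the start; "torque": the same for the moment, N m; "opening": finger opening in m.
Only numpy, scipy, OpenCV 4.12 (cv2) and the standard library are available. Lean on these libraries where they do the work, as an engineer would, in place of code of your own. Each camera call takes 0.05 s, during which the arm holds its last target. There are 200 camera calls.

## Working session

There is one attempt and no reset: what is moved stays moved. The work goes in short steps, each a Python script; the robot and the scene stay as the last script left them, time stands still between calls to the robot, and variables do not carry over. Pictures are saved under pics/ and viewed, about 8 in all and at most 12, crops included, and the job is handed in when it is done.

```bash
mkdir -p pics; ls
python3 - <<'E'
from cell import env, kin, camera, calibration, job
import cv2, numpy as np
for n in("side","top"):
    p,d=camera(n); cv2.imwrite(f"pics/{n}0.png",p); np.save(f"{n}0.npy",d)
    c=calibration(n); R=cv2.Rodrigues(np.array(c["rvec"]))[0]; print(n,c,"pos",-R.T@np.array(c["tvec"]).ravel(), (d>0).mean())
s=env.get_state(); print(s)
E
```

```text
pics
side {'fx': 452.85857019208316, 'fy': 452.85857019208316, 'cx': 319.64168245665564, 'cy': 240.59161905760934, 'rvec': array([ 2.35967948, -0.61700455,  0.2145268 ]), 'tvec': array([-0.53849402,  0.30825207,  0.6731119 ])} pos [ 0.37692528 -0.44726418  0.70424204] 0.9959928385416666
top {'fx': 492.23395606647347, 'fy': 492.23395606647347, 'cx': 322.49222522365636, 'cy': 236.50875205736693, 'rvec': array([ 2.14852124, -2.14586115,  0.18346662]), 'tvec': array([0.0295773 , 0.62649507, 1.09960128])} pos [0.44845495 0.04727502 1.18285548] 0.9961263020833333
{'time': 0.1, 'qpos': array([-1.2571154 ,  0.47772949,  0.02234203,  1.55635168, -0.01147612,
        1.10924257, -0.08314198]), 'joint_velocities': array([-0.00018486, -0.00222783, -0.00082339, -0.00303787, -0.00065784,
       -0.00149893,  0.00119833]), 'joint_torque': array([ 5.84346300e-03, -5.97763002e+01,  1.61450800e+00, -2.81957245e+01,
        1.28842590e-02,  4.98247478e-03, -1.40730981e-05]), 'tcp_pos': array([0.27617741, 0.61547617, 0.30301511]), 'orientation': array([-9.99426701e-05,  2.09335906e-01,  9.77843462e-01, -7.95159443e-04]), 'force': array([0.66598597, 0.49721837, 0.04296191]), 'torque': array([0.03139033, 0.03931295, 0.00601984]), 'opening': 0.08566986962960159}
```

View pics/top0.png

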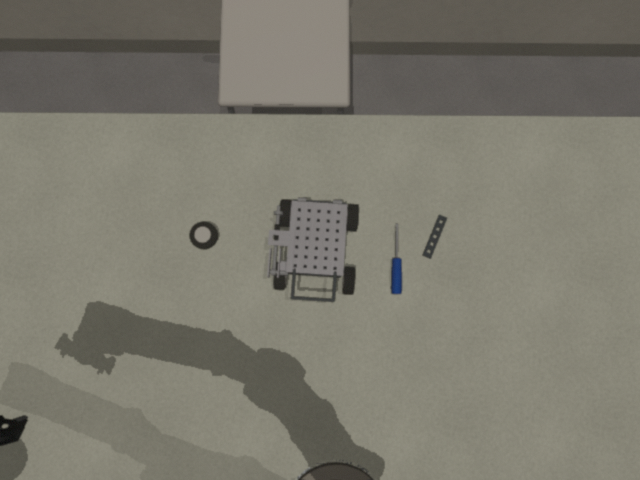

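View pics/side0.png

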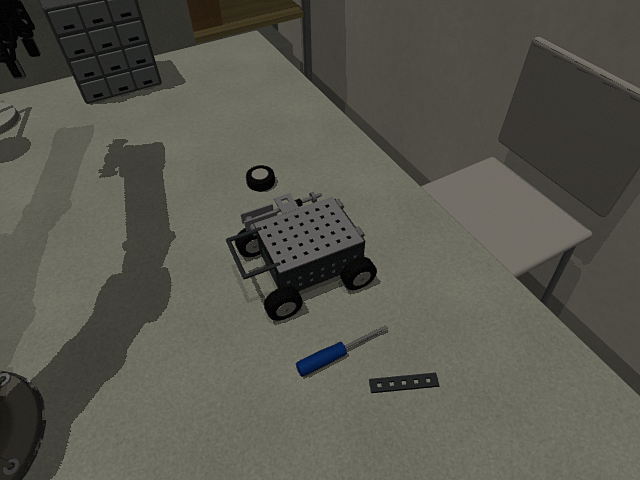

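```bash
cat > h.py <<'E'
import cv2, numpy as np
from cell import calibration
def cam(n):
    c=calibration(n); R=cv2.Rodrigues(np.array(c["rvec"]))[0]; t=np.array(c["tvec"]).ravel()
    return np.array([[c["fx"],0,c["cx"]],[0,c["fy"],c["cy"]],[0,0,1]]),R,t
def cloud(n,d):
    K,R,t=cam(n); v,u=np.mgrid[:480,:640]; 
    P=np.stack([u,v,np.ones_like(u)],-1)@np.linalg.inv(K).T*d[...,None]
    return (P-t)@R
def rect(n,img,x0,x1,y0,y1,z,s=3000):
    "rectified plane view: up=+x, left=+y"
    K,R,t=cam(n); w,h=int((y1-y0)*s),int((x1-x0)*s)
    A=np.array([[0,-1/s,x1],[-1/s,0,y1],[0,0,z],[0,0,1]])  # px->(x,y,z,1)
    H=K@np.c_[R,t]@A
    return cv2.warpPerspective(img,H,(w,h),flags=cv2.INTER_LINEAR|cv2.WARP_INVERSE_MAP)
E
python3 - <<'E'
from h import *
for n in("top","side"):
    im=cv2.imread(f"pics/{n}0.png"); d=np.load(f"{n}0.npy"); P=cloud(n,d)
    m=(im.min(2)>90)&(P[...,2]>.085)&(P[...,2]<.112)&(np.abs(P[...,0]-.47)<.15)&(np.abs(P[...,1]-.07)<.15)
    m=cv2.morphologyEx(m.astype(np.uint8),cv2.MORPH_OPEN,np.ones((3,3)))
    Q=P[m>0]; print(n,len(Q),np.median(Q,0),Q.min(0),Q.max(0), Q[:,2].std())
a=[rect(n,cv2.imread(f"pics/{n}0.png"),.28,.60,-.06,.2,.0995,1500) for n in("top","side")]
cv2.imwrite("pics/r0.png",cv2.convertScaleAbs(np.hstack(a),alpha=1.3))
E
```

```text
top 2089 [0.58137806 0.05212416 0.10010081] [ 0.53257142 -0.01689698  0.08576296] [0.61997725 0.15237999 0.10695636] 0.0020303074426071908
side 1787 [0.57857276 0.03838994 0.09872763] [ 0.53322365 -0.01690335  0.0955113 ] [0.61998382 0.15507258 0.10193528] 0.0010192203354449426
```

View pics/r0.png

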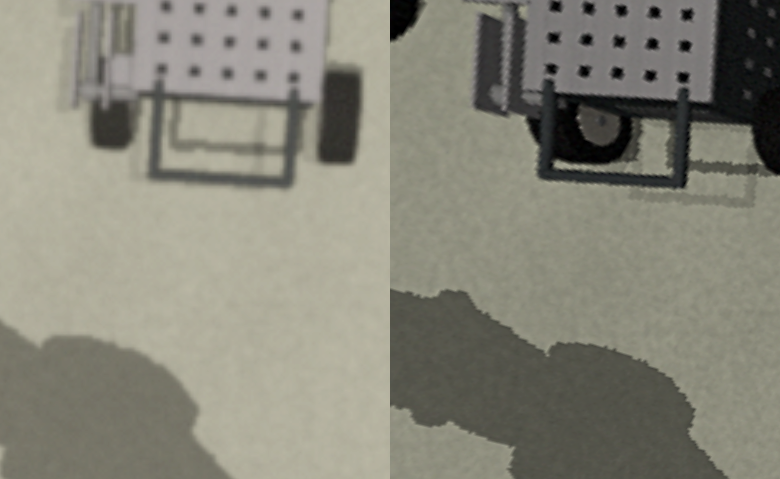

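The picture shows the handle bar at rows ~180 (x≈0.48) and the sheet beyond my window; redo with the right one.

```bash
cat >> h.py <<'E'
def sheetfit(n,im,d,s=2000,x0=.45,x1=.76,y0=-.06,y1=.2):
    P=cloud(n,d).astype(np.float32)
    g=rect(n,im,x0,x1,y0,y1,.0995,s)
    X=[rect(n,np.ascontiguousarray(P[...,k]),x0,x1,y0,y1,.0995,s) for k in range(3)]
    return g,X
E
python3 - <<'E'
from h import *
out=[];s=2000;x1=.76;y1=.2
for n in("top","side"):
    im=cv2.imread(f"pics/{n}0.png"); d=np.load(f"{n}0.npy")
    g,X=sheetfit(n,im,d)
    m=((g.min(2)>95)&(abs(X[2]-.0995)<.008)).astype(np.uint8)
    m=cv2.morphologyEx(m,cv2.MORPH_CLOSE,np.ones((25,25)))
    m=cv2.morphologyEx(m,cv2.MORPH_OPEN,np.ones((110,110)))  # drop ear etc.
    c=max(cv2.findContours(m,0,2)[0],key=cv2.contourArea); r=cv2.minAreaRect(c)
    b=cv2.boxPoints(r); W=np.c_[x1-b[:,1]/s,y1-b[:,0]/s]
    print(n,"centre",x1-r[0][1]/s,y1-r[0][0]/s,"size",np.array(r[1])/s,r[2]); print(W.round(4))
    h=((g.max(2)<80)&(abs(X[2]-.098)<.012)).astype(np.uint8); 
    v,u=np.nonzero(h); k=v>(x1-.50)*s; 
    if k.any():
        l=cv2.minAreaRect(np.c_[u[k],v[k]].astype(np.float32)); print("bar",x1-l[0][1]/s,y1-l[0][0]/s,np.array(l[1])/s,l[2])
    cv2.drawContours(g,[b.astype(int)],0,(0,0,255),1); out.append(g)
cv2.imwrite("pics/r1.png",cv2.resize(np.hstack(out),None,fx=.77,fy=.77))
E
```

```text
top centre 0.6162229614257813 0.04374273681640625 size [0.12692342 0.16051176] 0.8814040422439575
[[ 0.537   0.1084]
 [ 0.6974  0.106 ]
 [ 0.6955 -0.0209]
 [ 0.535  -0.0185]]
bar 0.48775 0.03875000000000001 [0.0235 0.1225] 90.0
side centre 0.5720000000000001 0.017750000000000016 size [0.07   0.0635] 90.0
[[ 0.607   0.0495]
 [ 0.607  -0.014 ]
 [ 0.537  -0.014 ]
 [ 0.537   0.0495]]
bar 0.48725 0.05150000000000002 [0.1    0.0245] 0.0
```

View pics/r1.png

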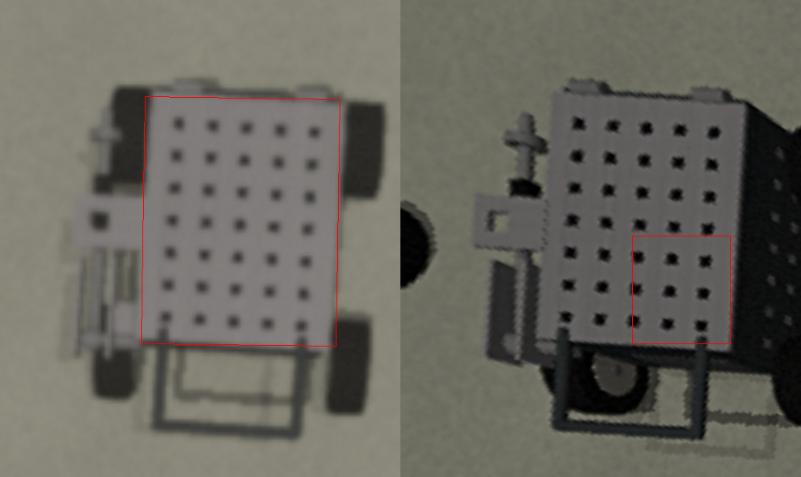

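Run:
```python
from h import *
s=2000;x1=.76;y1=.2
for n in("top","side"):
    im=cv2.imread(f"pics/{n}0.png"); g=rect(n,im,.45,.76,-.06,.2,.0995,s)
    gr=g.min(2).astype(np.float32); bh=cv2.morphologyEx(gr,cv2.MORPH_CLOSE,np.ones((31,31)))-gr
    # refine from rough grid
    rough=np.array([[(179+34*i-2.25*j)/.77,(124+2*i+32.2*j)/.77] for j in range(7) for i in range(5)])
    if n=="side": rough[:,0]+= (577-401-179)/.77
    pts=[]
    for _ in range(3):
        pts=[]
        for u,v in rough:
            a,b=int(u)-14,int(v)-14; w=np.clip(bh[b:b+29,a:a+29]-15,0,None); q=np.mgrid[:29,:29]
            pts.append((a+(q[1]*w).sum()/w.sum(),b+(q[0]*w).sum()/w.sum()))
        A,_m=cv2.estimateAffinePartial2D(rough.astype(np.float32),np.float32(pts)); rough=rough@A[:,:2].T+A[:,2]
    W=np.c_[x1-np.array(pts)[:,1]/s,y1-np.array(pts)[:,0]/s]; G=W.reshape(7,5,2)
    c=W.mean(0); col=(G[:3].mean((0,1))-G[4:].mean((0,1))); row=G[:,:2].mean((0,1))-G[:,3:].mean((0,1))
    print(n,c,np.arctan2(col[1],col[0]),np.arctan2(-row[0],row[1]),"res",np.std(np.array(pts)-rough,axis=0)/s)
    h=cv2.morphologyEx((g.max(2)<95).astype(np.uint8),cv2.MORPH_OPEN,np.ones((3,60)))
    h[:int((x1-.51)*s)]=0; v,u=np.nonzero(h); k=(u<420)
    print("bar px u",u[k].min(),u[k].max(),"mid x",x1-v[k].mean()/s,"y",y1-(u[k].min()+u[k].max())/2/s, "slope",np.polyfit(u[k],v[k],1)[0])
    # ear hole
    q=bh[260:310,80:180]; vv,uu=np.nonzero(q>35); print("ear hole",x1-(260+vv.mean())/s,y1-(80+uu.mean())/s,len(vv))
    P=cloud(n,np.load(f"{n}0.npy"))
    if n=="top": z=P[225:275,285:345,2]
    k=(abs(P[...,0]-.58)<.02)&(abs(P[...,1]-.045)<.03); print("sheet z",np.median(P[k][:,2]))
    o=P[(abs(P[...,0]-.66)<.04)&(abs(P[...,1]-.135)<.012)]; print("rod-region z>.07",o[o[:,2]>.07].mean(0))
```

```text
top [0.61411704 0.04425427] -0.06768414432794546 -0.06538700351240889 res [0.00022698 0.00025711]
bar px u 121 392 mid x 0.4824263306309482 y 0.07175000000000001 slope 0.12883002049383874
ear hole 0.6168802521008403 0.1355220588235294 476
sheet z 0.10019735040476326
rod-region z>.07 [0.65031972 0.1336386  0.09261083]
side [0.61415194 0.04451246] -0.0659778094518572 -0.06450310478890063 res [0.00021824 0.00023364]
bar px u 189 419 mid x 0.49291353960939216 y 0.048000000000000015 slope 0.13850777091735053
ear hole 0.6174479166666667 0.14097135416666667 192
sheet z 0.09868746703570548
rod-region z>.07 [0.65407016 0.13254711 0.08976268]
```

```bash
cat > b.py <<'E'
import numpy as np
from scipy.spatial.transform import Rotation as Rn
from cell import env, kin
YAW=-.066; RB=Rn.from_euler('z',YAW).as_matrix()
O=np.array([.6141,.0444,0])-RB@[.0095,0,0]
w=lambda p: O+RB@np.asarray(p,float)
def quat(a,j):  # buggy-frame approach and jaw axes
    a,j=RB@a,RB@j; q=Rn.from_matrix(np.c_[np.cross(j,a),j,a]).as_quat(); return q[[3,0,1,2]]
def tcp(g,a,d=.054): return w(g)-d*(RB@a)
def bar(c): return np.array([.095-.22*np.cos(c),0,.098+.22*np.sin(c)])
DOWN=np.array([0,0,-1.])
def qdown(s): return quat(DOWN,np.array([s,0,0.]))
def rodpose(th,beta,s,d=.054,r=.09):
    ra=np.array([np.cos(th),0,np.sin(th)]); a=np.cos(beta)*np.array([0,-1,0])+np.sin(beta)*np.array([np.sin(th),0,-np.cos(th)])
    return tcp(np.array([-.07,.092,.078])+r*ra,a,d),quat(a,s*np.cross(a,ra))
E
python3 - <<'E'
from b import *
q0=env.get_state()["qpos"]
for s in(1,-1):
    for c in(0,.6,.87,1.175): 
        k=kin.inverse_kinematics(tcp(bar(c),DOWN),qdown(s)); print("bar",s,c,None if k is None else np.round(k,2))
for be in(.3,.5,.8,1.1):
  for s in(1,-1):
    print(be,s,[None if (k:=kin.inverse_kinematics(*rodpose(th,be,s,d))) is None else np.round(k,2).tolist() for th,d in((0,.12),(0,.054),(.72,.054),(.72,.14))])
E
```

```text
bar 1 0 [-0.6   0.41  0.44  2.16 -0.3   0.63 -0.02]
bar 1 0.6 [-0.68  0.28  0.55  1.98 -0.18  0.93 -0.1 ]
bar 1 0.87 [-0.66  0.3   0.58  1.85 -0.19  1.05 -0.08]
bar 1 1.175 [-0.63  0.38  0.62  1.67 -0.24  1.16 -0.02]
bar -1 0 [-0.15  0.39 -0.11  2.13  0.07  0.63  2.77]
bar -1 0.6 [-0.25  0.25  0.04  1.95 -0.01  0.93  2.87]
bar -1 0.87 [-0.25  0.27  0.06  1.82 -0.02  1.05  2.9 ]
bar -1 1.175 [-0.21  0.34  0.05  1.65 -0.02  1.16  2.92]
0.3 1 [[-1.13, 1.3, 0.81, 1.29, 0.21, 1.55, -2.2], [-1.09, 1.28, 0.78, 1.41, 0.26, 1.43, -2.24], [-1.4, 1.5, 1.25, 1.63, -0.06, 1.19, -2.58], [-1.45, 1.47, 1.25, 1.5, -0.04, 1.36, -2.59]]
0.3 -1 [[-0.84, 1.13, 0.21, 1.27, 0.64, 1.75, 0.62], [-0.79, 1.11, 0.22, 1.39, 0.67, 1.64, 0.58], [-1.0, 1.02, 0.39, 1.6, 0.73, 1.49, -0.11], [-1.06, 1.03, 0.37, 1.47, 0.68, 1.63, -0.06]]
0.5 1 [[-1.12, 1.17, 0.8, 1.37, 0.14, 1.44, -2.17], [-1.08, 1.17, 0.77, 1.48, 0.18, 1.31, -2.2], [-0.34, 0.95, -0.61, 1.67, 1.26, 1.87, 2.74], [-0.69, 0.86, -0.25, 1.6, 1.01, 1.74, 2.84]]
0.5 -1 [[-0.81, 1.01, 0.21, 1.35, 0.57, 1.6, 0.64], [-0.78, 1.01, 0.23, 1.45, 0.59, 1.49, 0.62], [-1.02, 0.9, 0.39, 1.73, 0.78, 1.3, -0.14], [-1.09, 0.88, 0.35, 1.64, 0.73, 1.45, -0.1]]
0.8 1 [[-1.08, 0.99, 0.79, 1.49, 0.02, 1.26, -2.08], [-1.04, 1.02, 0.77, 1.57, 0.03, 1.13, -2.09], [-1.52, 1.25, 1.25, 1.94, -0.21, 0.65, -2.4], [-1.63, 1.14, 1.26, 1.91, -0.08, 0.81, -2.51]]
0.8 -1 [[-0.75, 0.84, 0.2, 1.47, 0.45, 1.38, 0.71], [-0.72, 0.87, 0.22, 1.55, 0.47, 1.26, 0.7], [-1.06, 0.74, 0.42, 1.92, 0.88, 0.98, -0.19], [-1.14, 0.66, 0.37, 1.88, 0.81, 1.15, -0.15]]
1.1 1 [[-1.01, 0.82, 0.77, 1.61, -0.13, 1.1, -1.93], [-0.97, 0.88, 0.75, 1.67, -0.16, 0.97, -1.91], [-1.53, 1.07, 1.25, 2.12, -0.53, 0.33, -2.0], [-1.69, 0.9, 1.27, 2.12, -0.06, 0.46, -2.43]]
1.1 -1 [[-0.65, 0.69, 0.18, 1.58, 0.31, 1.16, 0.84], [-0.63, 0.74, 0.19, 1.64, 0.32, 1.04, 0.84], [-1.08, 0.6, 0.48, 2.09, 1.07, 0.65, -0.29], [-1.15, 0.45, 0.4, 2.1, 0.97, 0.84, -0.21]]
```

Run:
```python
from b import *
from cell import camera
import cv2
q=qdown(1)
env.grip(.045,40)
env.reach(tcp(bar(0),DOWN,.14),q)
env.movel(tcp(bar(0),DOWN),.15,stop_force=15)
f=env.get_state(); print(f["tcp_pos"],f["force"])
env.grip(0,40); s=env.get_state(); print("open",s["opening"],s["force"],s["time"])
if s["opening"]>.003:
    for c in np.linspace(0,1.175,9)[1:]: env.movel(tcp(bar(c),DOWN),.12)
s=env.get_state(); print(s["opening"],s["force"],s["tcp_pos"]-tcp(bar(1.175),DOWN),s["time"])
a=camera("side")[0][100:340,180:440]; b=camera("top")[0][120:320,200:420]
cv2.imwrite("pics/l1.png",np.hstack([cv2.resize(a,(420,400)),cv2.resize(b,(380,400))]))
```

```text
[0.48035106 0.05337901 0.15242846] [-0.14599458 -0.55313458  0.94815345]
open 0.006556574137408227 [ 4.74117516 -0.45459007  1.08387718] 3.8917
0.0059387654914267625 [-6.17113395  0.60728627 15.0101758 ] [-0.00024802  0.00019938  0.00167047] 7.225
```

View pics/l1.png

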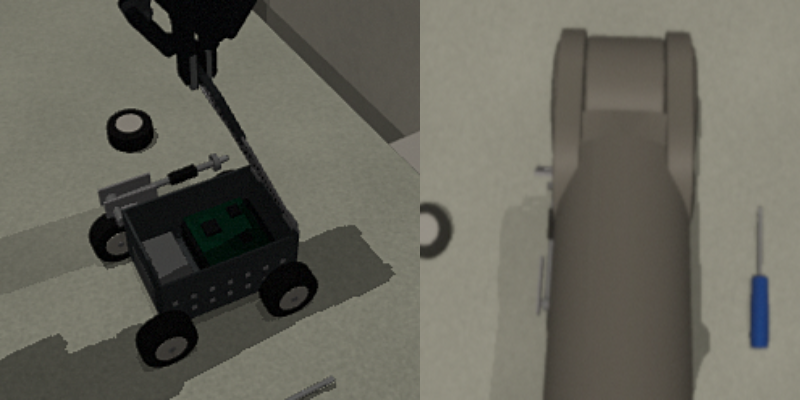

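Run:
```python
from b import *
from cell import camera
import cv2
r=env.movel(tcp(bar(1.187),DOWN),.05,stop_force=12); print("hit",r,env.get_state()["force"])
env.grip(.05); env.movel(tcp(bar(1.187),DOWN,.16),.15)
env.movel(w([-.05,.27,.36]),.25)
P,Q=rodpose(.04,.5,-1,.16); env.reach(P,Q)
a=camera("side")[0][100:340,180:440]
d=camera("side")[1]
env.grip(.042); P,Q=rodpose(.04,.5,-1); r=env.movel(P,.12,stop_force=12)
s=env.get_state(); print(r,s["tcp_pos"]-P,s["force"],s["time"])
b=camera("side")[0][100:340,180:440]
cv2.imwrite("pics/l2.png",np.hstack([cv2.resize(a,(400,370)),cv2.resize(b,(400,370))]))
```

```text
hit False [-7.04082744  1.22989027 13.78172605]
False [0.00019017 0.001112   0.00016741] [ 0.72565325  0.19897806 -0.05534082] 12.7
```

View pics/l2.png

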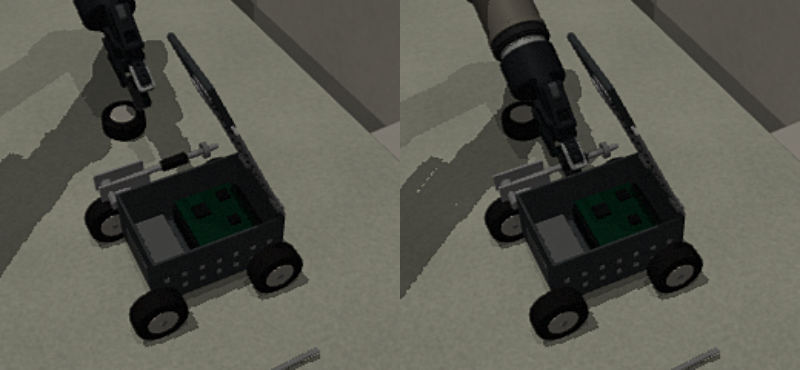

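The cover stands by itself and the fingers straddle the sleeve. Close and swing.

Run:
```python
from b import *
from cell import camera
import cv2
env.grip(0,30); s=env.get_state(); print("open",s["opening"],s["force"])
for th in np.linspace(.04,.70,7)[1:]:
    P,Q=rodpose(th,.5,-1); env.movel(P,.06,rot=Q)
s=env.get_state(); print("open",s["opening"],s["force"],s["tcp_pos"]-P,s["time"])
env.grip(.042); P,Q=rodpose(.70,.5,-1,.16); env.movel(P,.15); print(env.get_state()["time"],env.get_state()["force"])
im,d=camera("side"); cv2.imwrite("pics/side3.png",im); np.save("side3.npy",d)
im2,d2=camera("top"); cv2.imwrite("pics/top3.png",im2); np.save("top3.npy",d2)
cv2.imwrite("pics/l3.png",np.hstack([cv2.resize(im[90:330,190:390],(500,600)),cv2.resize(im2[180:320,240:310],(300,600))]))
```

```text
open 0.014074787119165901 [-0.48521081  2.19041768  0.44819195]
open 0.014195681697484266 [ 0.48047372  6.76586926 -0.15663718] [ 0.00035899  0.00063045 -0.00047288] 15.0667
16.3083 [ 0.22099052  0.57153811 -0.10657783]
```

View pics/l3.png

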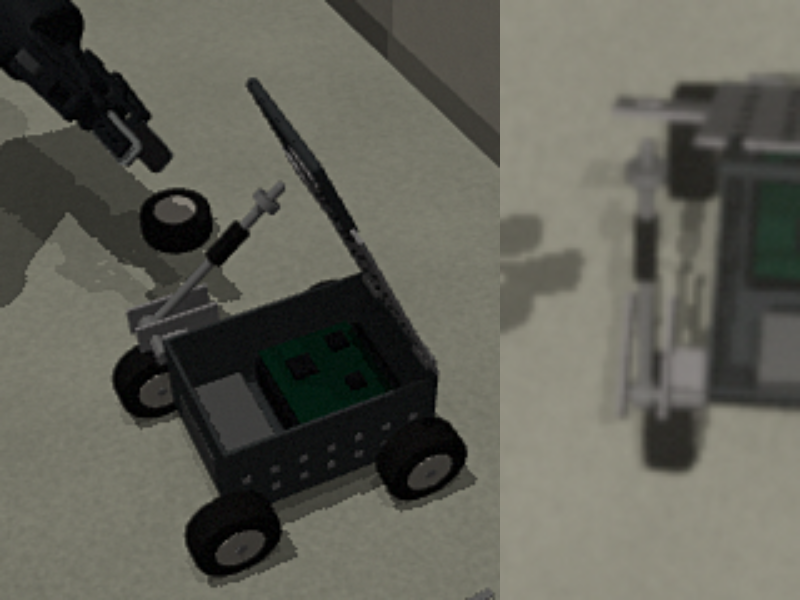

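```bash
cat > rp.py <<'E'
from h import *; from b import *
def rodplane(n,img,y=.092,X0=-.09,X1=.08,Z0=.06,Z1=.20,s=4000):
    K,R,t=cam(n); x=RB@[1,0,0]; o=w([X0,y,Z1])
    A=np.zeros((4,3)); A[:3,0]=x/s; A[:3,1]=[0,0,-1/s]; A[:3,2]=o; A[3,2]=1
    H=K@np.c_[R,t]@A
    g=cv2.warpPerspective(img,H,(int((X1-X0)*s),int((Z1-Z0)*s)),flags=cv2.INTER_CUBIC|cv2.WARP_INVERSE_MAP)
    return g
E
python3 - <<'E'
from rp import *
g=rodplane("side",cv2.imread("pics/side3.png")); s=4000
def px(r,th): return (int((-.07+r*np.cos(th)+.09)*s),int((.20-.078-r*np.sin(th))*s))
for r in(0,.072,.09,.108,.137,.152): cv2.circle(g,px(r,.70),3,(0,0,255),-1)
cv2.imwrite("pics/rp.png",cv2.convertScaleAbs(g,alpha=1.4))
E
```

```text
(no output)
```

View pics/rp.png

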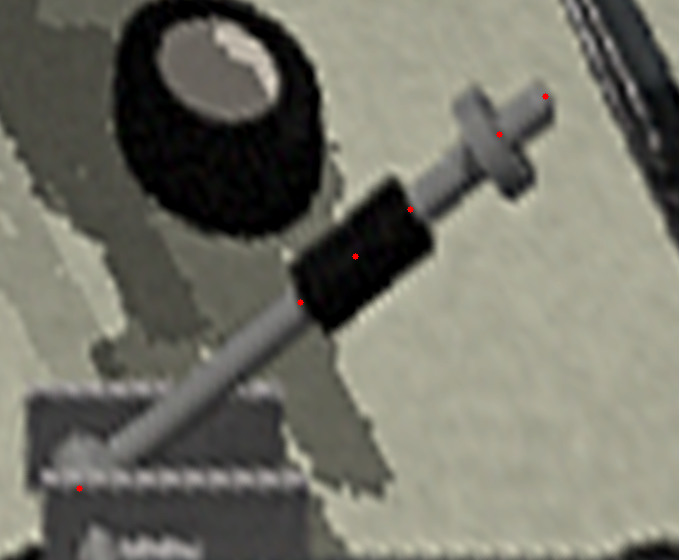

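Run:
```python
from rp import *
g=rodplane("side",cv2.imread("pics/side3.png")); gr=g.max(2).astype(float)
m=(gr<45).astype(np.uint8); n,L,st,c=cv2.connectedComponentsWithStats(m); l=L[256,355]; print(st[l],c[l])
M=L==l; v,u=np.nonzero(M)
th=.70; a=np.array([np.cos(th),-np.sin(th)]); nrm=np.array([np.sin(th),np.cos(th)])
p=np.c_[u,v]; x=p@a; y=p@nrm; xm=np.median(x); b=np.round(x)
for nm,f in(("up",np.min),("low",np.max)):
    k=np.arange(int(xm)-35,int(xm)+36); e=[f(y[b==i]) for i in k]; print(nm,th-np.arctan(np.polyfit(k,e,1)[0]))
print("centre",x.mean(),y.mean())
# shaft + pin: bright band edges by gradient along normal
def prof(r0,r1):
    o=np.array([.02,.122])*4000; out=[]
    for r in np.arange(r0,r1,1):
        t=np.arange(-30,45,.5); q=o+r*a+t[:,None]*nrm
        s=cv2.remap(gr.astype(np.float32),np.float32(q[:,0])[None],np.float32(q[:,1])[None],1)[0]; s=cv2.GaussianBlur(s[None],(0,0),3)[0]
        G=np.gradient(s); out.append((r,t[20+np.argmax(abs(G[20:75]))],t[75+np.argmax(abs(G[75:130]))]))
    return np.array(out)
A=prof(90,270);B=prof(450,500);C=prof(570,595)
for D in(A,B,C): print(np.median(D,0)/4)
for k in(1,2): print("line A-B",th-np.arctan((np.median(B[:,k])-np.median(A[:,k]))/(B[:,0].mean()-A[:,0].mean())), "A-C",th-np.arctan((np.median(C[:,k])-np.median(A[:,k]))/(C[:,0].mean()-A[:,0].mean())))
```

```text
[  136   179   297   289 17582] [314.49243545 316.05499943]
up 0.9634606923242408
low 0.6998755350703134
centre 36.92886143694013 444.33378648353164
[44.875  1.75   3.5  ]
[118.625  -4.875   6.5  ]
[145.5   -4.75   6.25]
line A-B 0.7895900419723576 A-C 0.764506651069903
line A-B 0.659344448217657 A-C 0.6726776083251822
```

Run:
```python
from b import *
from cell import camera
import cv2
q=qdown(1)
env.reach(w([-.06,.27,.36]),q); env.grip(.055)
env.movel(tcp(bar(1.187),DOWN,.16),.25); r=env.movel(tcp(bar(1.187),DOWN),.12,stop_force=10); print("hit",r)
cv2.imwrite("pics/s4.png",camera("side")[0][80:330,180:400])
env.grip(0,25); s=env.get_state(); print("open",s["opening"],s["force"],s["time"])
T=lambda c: RB@[np.sin(c),0,np.cos(c)]
if s["opening"]>.003:
    for c in (1.15,1.11,1.07): env.movel(tcp(bar(c),DOWN),.06)
    env.dwell(.2)
    for c in np.arange(1.055,.86,-.015):
        hit=env.movel(tcp(bar(c),DOWN),.03,stop_force=6); f=env.get_state()["force"]; print(round(c,3),hit,round(f@T(c),2),f.round(1))
        if hit: break
s=env.get_state(); print(s["tcp_pos"]-tcp(bar(c),DOWN),s["time"])
cv2.imwrite("pics/s5.png",camera("side")[0])
cv2.imwrite("pics/l5.png",cv2.resize(np.hstack([cv2.imread("pics/s4.png"),camera("side")[0][80:330,180:400]]),(800,455)))
```

```text
hit False
open 0.006819570760621957 [-2.35419749 -0.54191245  1.68526466] 20.425
1.055 False -0.03 [ 0.1 -0.1 -0.3]
1.04 False -0.35 [ 0.3  0.1 -1.1]
1.025 False -0.61 [ 0.5  0.9 -2. ]
1.01 False -0.85 [ 0.6  0.3 -2.5]
0.995 False -0.07 [ 1.4 -0.2 -2.3]
0.98 False -0.82 [ 0.5 -0.4 -2.2]
0.965 False -1.34 [-0.2  0.8 -1.9]
0.95 False -0.33 [ 0.6 -0.1 -1.4]
0.935 False -1.51 [-0.6  0.2 -1.8]
0.92 False -1.05 [-0.3  0.2 -1.3]
0.905 False -0.59 [ 0.6 -0.6 -1.8]
0.89 False -0.22 [-0.3  0.4  0.1]
0.875 True 3.52 [ 0.5 -1.   4.8]
[ 6.72273130e-04 -4.92013953e-05  6.97260454e-04] 24.8167
```

View pics/l5.png

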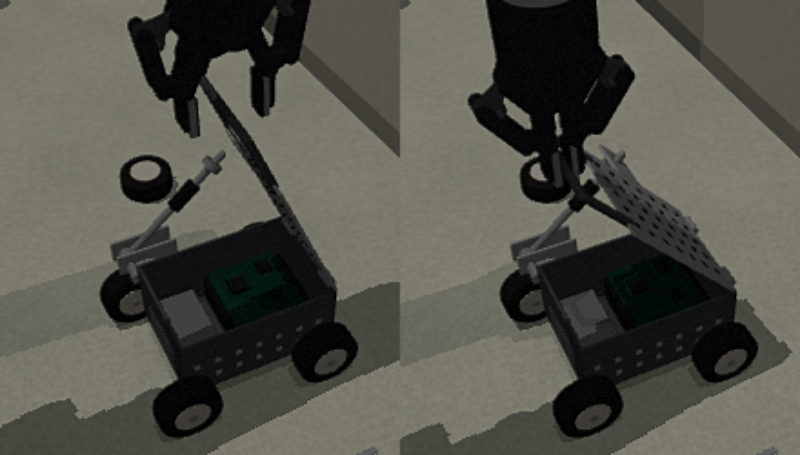

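The cover met support at ≈0.88 rad, as expected of the collar. The pin reaches through the ear. Release and check.

Run:
```python
from b import *
from cell import camera
import cv2
env.grip(.05); env.movel(tcp(bar(.875),DOWN,.17),.12); env.movel(w([-.25,.0,.45]),.25); env.dwell(.5)
im,d=camera("side"); im2,_=camera("top"); cv2.imwrite("pics/side6.png",im); cv2.imwrite("pics/top6.png",im2); np.save("side6.npy",d)
s=env.get_state(); print(s["time"],s["force"])
from h import cloud
P=(cloud("side",d)-O)@RB
k=(abs(P[...,1])<.05)&(P[...,0]<.08)&(P[...,0]>-.02)&(P[...,2]>.11)&(P[...,2]<.25); Q=P[k]
f=np.polyfit(Q[:,0],Q[:,2],1); r=Q[:,2]-np.polyval(f,Q[:,0]); Q=Q[abs(r)<.006]; f=np.polyfit(Q[:,0],Q[:,2],1); print("cover angle",np.arctan(-f[0]),len(Q))
cv2.imwrite("pics/l6.png",np.hstack([cv2.resize(im[120:280,230:390],(500,500),interpolation=2),cv2.resize(im2[180:320,240:324],(300,500),interpolation=2)]))
```

```text
28.0833 [-0.26449531  0.05099304  0.21181391]
cover angle 0.8686625672655 1186
```

View pics/l6.png

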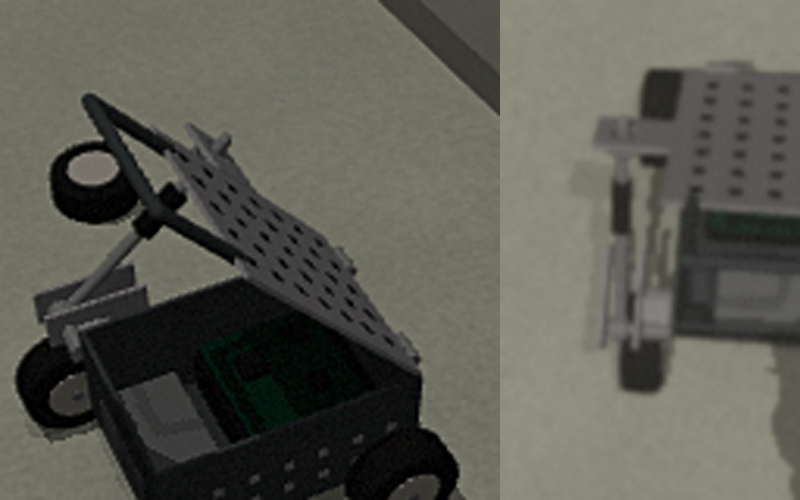

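The cover stands at 0.869 rad with the pin protruding through the ear at crop px (220,142). The arm is clear of everything, so I'm handing in.

```bash
python3 -c "
from cell import job; job.job_done()"
```

```text
the job is handed in; nothing more can be done
```

The cover is standing open on its rod, the gripper has let go of the buggy, and I handed the job in at about 28 s. No verdict is reported back.

I lifted the cover by its handle to about 1.19 rad, where it stayed up by itself. Then I gripped the rod's sleeve from the left, swung the rod to 0.70 rad, gripped the handle again and lowered the cover with a force stop. It met nothing where the pin tip enters the ear (about 1.03 rad). It took up load between 0.89 and 0.875 rad, where the collar should be. The lowering stopped there on the 6 N force limit.

- **Final pose:** after release the side depth image gave the cover at 0.869 rad (0.87 expected), and the pin shows through the ear. The arm was clear, with about 0.3 N at the wrist. I did not measure how far the pin stands past the hole.
- **Rod angle:** the image fits disagreed. The cleanest sleeve edge and the outer rod gave about 0.69–0.70 rad, while noisy edge fits scattered from 0.66 to 0.79 (one broken fit gave 0.96). I relied on the gripper's own 0.70, and the fit onto the pin bore it out.
- **Loose things:** the arm never went near the screwdriver or strip. The spare wheel looked undisturbed in the pictures, but I did not measure whether any of the three moved.

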